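# Fix the loose drive gear of a cable stripper on its crank shaft

## Task

The drive gear of this hand-cranked cable stripper has worked loose on the crank shaft. Push the gear along the shaft until its boss is fully home against the side plate on the cutting-head side, turn the crank until the flat on the shaft faces the setscrew (the crank arm then stands straight up), and only then swing the hex key that stands in the setscrew clockwise, seen from above, until the screw is tight on the flat. The gear must stay home; do not shift or tip the screw dish and the squeeze bottle beside the machine.

Things in the scene. Friction and masses are not known exactly. Their poses are not given: they have to be found in the camera images.
- stripper: the machine, fixed: grey base plate, three upright aluminium plates, tops 106 mm above the table. Origin on the table under the crank shaft's axis; its x points away from the robot, y (left) along the shaft to the cutting head, z up. Shaft axis 78 mm above the table. Plates at machine y -70 to -60 (right), 65 to 75 (middle) and 125 to 135 mm (end); machine x -40 to 85 mm
- pinion (a point): middle of the fixed long pinion, on its axis: 35 mm in diameter, 92 mm long, parallel to the shaft, beyond it. The gear slides along in mesh with it, so the gear cannot turn
- head_top (a point): top centre of the cutting head's adjusting knob, the highest fixed point, 169 mm above the table; the head below it stands between middle and end plate, 44 mm (machine x) by 70 mm (y). Keep tools clear of it
- gear (a joint): place of the loose gear along the shaft, m: 0 = fully home, boss against the middle plate; negative = that far from home, to the right (machine -y); starts between -0.030 and -0.012. Slides stiffly (6 N), stays where left; setscrew and hex key travel with it
- gear_face (a point): centre of the gear's right face (the one to push; it faces machine -y), on the shaft's axis; axes as the machine's. Steel gear, disc 12 mm thick, 65 mm over the teeth; on its left a boss of 41 mm diameter, 20 mm long, with the setscrew in its top, 22 mm left (+y) of this point. The 20 mm shaft comes out of this face
- crank (a joint): angle of crank and shaft about machine y, rad: 0 = crank arm straight up, the flat straight under the setscrew; negative = arm leans to the robot side (machine -x), where it starts (-1.0 to -0.5); range -1.25 to 0.6. Friction 0.15 N m: it stays where left. With the screw tight on the flat it is locked but for slight play
- crank_handle (a point): centre of the black round crank handle, 22 mm in diameter, 68 mm long, parallel to the shaft (machine y), 65 mm from the shaft's axis, at machine y -130 mm; the crank arm is at its left end, the rest is free
- shaft_flat (a point): middle of the flat milled along the shaft between right and middle plate, 11 mm wide, 8.4 mm off the shaft's axis, on the same side as the crank arm; z points out of the flat
- hexkey (a joint): clockwise turn of the hex key seen from above, rad: 0 to 0.45 at the start, 2.35 = screw tight on the flat (firm stop). At 0 the long arm points to the robot and right (240 deg anticlockwise from machine x), at 2.35 left (105 deg). Takes 0.12 N m. With the flat over 0.3 rad off, the screw meets the round of the shaft and the key stops near 2.0
- key_arm (a point): point on the hex key's long arm, 60 mm from the setscrew's axis; x points outward along the arm, z up. Dark steel L key, 6 mm hexagon, standing in the setscrew; its long arm is level, 46 mm above the shaft's axis, and ends 88 mm from the screw's axis. It turns about the vertical through the setscrew and does not lift out
- screw_dish: round steel dish of small screws, 77 mm across, 15 mm high, origin under its centre; a bystander on the robot's side of the machine
- solvent_bottle: white squeeze bottle with a red spout, 54 mm across, 134 mm high, origin under its centre; a bystander beyond the machine

How it is judged:
On the way, in this order (a step that is already met when the one before it is completed fails the run):
1. the gear is home (within 2 mm) and the flat faces the setscrew (crank within 0.15 rad of upright) while the screw is still loose (value of joint gear above -0.002 m and value of joint crank between -0.15 and 0.15 rad and value of joint hexkey below 2.1 rad), for 0.2 s.
2. the hex key has been turned clockwise until the screw is tight on the flat (value of joint hexkey above 2.25 rad and value of joint crank between -0.15 and 0.15 rad), for 0.2 s.
At the end, for the whole second after the job is handed in: the screw is tight (hex key at 2.25 rad or more), the gear is home within 2 mm, the crank stands within 0.15 rad of upright with the flat under the setscrew, and all three are at rest (all of step 2 and value of joint gear above -0.002 m and velocity of joint gear between -0.005 and 0.005 m/s and velocity of joint crank between -0.05 and 0.05 rad/s and velocity of joint hexkey between -0.05 and 0.05 rad/s); the robot touches nothing.
It fails at once if the screw dish is shifted by more than 30 mm (distance of screw_dish from where it was at the start of the episode above 0.03 m).
It fails at once if the squeeze bottle is shifted by more than 30 mm or tipped (distance of solvent_bottle from where it was at the start of the episode above 0.03 m or angle between solvent_bottle's own z axis and vertical above 0.35 rad).
It also fails if it takes over 61 s, if anything falls off the work surface, if the arm or the gripper's body presses on something with over 40 N, if the wrist force passes 120 N, or if a joint passes its speed limit or range.

## Robot

A 6-joint arm with a two-finger parallel gripper is mounted at the origin on a cart in front of the work surface, level with it; the furniture and walls round the work are solid. World frame = base frame: x ahead of the robot, y to its left, z up, the work surface at z = 0. Lengths are in m, angles in rad, forces in N, time in s.
With the tool pointing down it reaches from about 0.375 to 0.975 m from the base axis. Payload 3.8 kg.
Tool frame: the origin (TCP) lies at the very end of the fingers, on their centre line; the grasp point (between the pads) lies 19 mm behind it (bot.pinch_z is the distance from the TCP to the grasp point, in m); x points along the fingers, y is the direction in which the jaws open and shut, and the axes are right-handed (so a half turn about x gives the same grasp; the last joint's range is limited). The gripper opens to 85 mm and grips with 20 to 120 N. Pads are 22 mm wide; open, the fingers measure 114 mm over their backs; the gripper's body (76 mm by 85 mm) begins 54 mm behind the grasp point. The pads swing forward as they close: fully open they stand 13 mm farther back than shut.
Start: joints at [1.216, 0.264, 1.604, -0, 1.274, -0.037], TCP at [0.211, 0.641, 0.208] pointing down, gripper open.
Joint ranges: [-2.63, 2.63], [-0.94, 2.18], [0.31, 2.57], [-1.31, 4.45], [0, 2.66], [-2.55, 2.55]. Speed limits (rad/s): [2.57, 2.57, 3.14, 3.14, 3.14, 3.14].

## Interface

Orientations are given as a rotation vector (axis times angle).
In Python, from workcell import monitor, imaging, finish_job, bot gives the robot as it stands.
- The arm moves only by the tool jog_arm, never from a script. Its argument "rows" is a list of rows, each a list of 7 numbers: the shift along the tool's x, y, z in m, then the turn, a rotation vector about the tool's x, y, z in rad, then the opening in per cent of the stroke, from 0 (shut) to 100 (fully open). A call has 1 to 20 rows; each row is the pose to reach, as a shift and turn from the pose measured when the call began, along the tool's axes at that moment; what a row does not reach only later rows make up. A row lasts 1/10 s, in which the tool goes at most 50 mm and 8.59 degrees, less where a joint would pass 70% of its speed; a pose out of reach is approached as far as the arm can. A call with a gripper value outside its range is refused whole. The fingers move at their own pace and stop on an object; "force" is the grip in N (left out, the last holds). Time passes only in rows, so rows that repeat a pose let the fingers close. It gives the time, the measured TCP pose, the force and the opening at its end, in the units of the state.
- monitor.read_state(): the state, without advancing time (a new reading comes with each control period).
- imaging.read_camera(name): name is "side" or "top"; returns the picture (420x560x3 uint8, blue, green, red); there is no depth.
- imaging.camera_params(name): a dict with "fx", "fy", "cx", "cy" (pixels), "T" (4x4, takes a point from camera to world coordinates). Camera axes: x right, y down, z forward; pixel columns grow to the right and rows downward; lengths in m; the calibration is good to about 2 mm. A picture is of the moment at which its call begins. camera_params takes no time and is no camera call.
- finish_job(): hands the job in, once; it reports no verdict.
The state is a dict: "time": time; "q": joint angles; "joint_vel": joint speeds; "joint_torque": joint torques, N m; "tool_pos": TCP position; "tcp_rot": TCP orientation; "wrist_force": force on the tool from outside, world axes, zero at the start; "torque": the same for the moment, N m; "width": opening from 0.0 (shut) to 1.0 (fully open).
Only numpy, scipy, OpenCV 4.12 (cv2) and the standard library are available. Lean on these libraries where they do the work, as an engineer would, in place of code of your own. Each camera call takes 0.05 s, during which the arm holds its last target. There are 200 camera calls.

## Working session

There is one attempt and no reset: what is moved stays moved. The work goes in short steps, Python scripts to look and compute and a tool call to move; the robot and the scene stay as the last step left them, time stands still between calls to the robot, and variables do not carry over. Pictures are saved under pics/ and viewed, about 8 in all and at most 12, crops included, and the job is handed in when it is done.

Besides the shell and the picture viewer there is one more tool, called after "Emit:" as name(argument=value, ...), one argument or row to a line, values as JSON. jog_arm: Moves the arm, as the interface text tells. Its arguments: {"type":"object","properties":{"rows":{"type":"array","items":{"type":"array","items":{"type":"number"}}},"force":{"type":"number"}},"required":["rows"]}

```bash
mkdir -p pics; ls; python3 - <<'E'
from workcell import monitor, imaging, bot
import cv2,numpy as np
np.set_printoptions(precision=4,suppress=True)
print(monitor.read_state())
for n in("side","top"):
    cv2.imwrite(f"pics/{n}0.png",imaging.read_camera(n)); p=imaging.camera_params(n); print(n,p)
E
```

```text
pics
{'time': 0.0, 'q': array([ 1.2161,  0.2648,  1.6054,  0.    ,  1.2737, -0.0369]), 'joint_vel': array([ 0.0002, -0.0013, -0.0006,  0.0003,  0.    ,  0.0006]), 'joint_torque': array([ -0.0003, -51.5094, -36.7325,  -0.0002,   0.0124,  -0.    ]), 'tool_pos': array([0.2106, 0.6405, 0.2065]), 'tcp_rot': array([ 0.2477,  1.5568, -0.2512]), 'wrist_force': array([-0.0148, -0.4737, -0.2216]), 'torque': array([0.0039, 0.0018, 0.0274]), 'width': 1.0016179726162187}
side {'fx': 429.35539415520714, 'fy': 429.35539415520714, 'cx': 281.4201838222495, 'cy': 214.18168721461979, 'T': array([[ 0.941 , -0.1977,  0.2746,  0.3146],
       [-0.3384, -0.5533,  0.7612, -0.3957],
       [ 0.0014, -0.8092, -0.5875,  0.6173],
       [ 0.    ,  0.    ,  0.    ,  1.    ]])}
top {'fx': 440.3947605127132, 'fy': 440.3947605127132, 'cx': 280.0454181690821, 'cy': 207.53682839475312, 'T': array([[ 0.0066, -0.9887,  0.1494,  0.4425],
       [-0.9995, -0.0111, -0.0298,  0.2487],
       [ 0.0311, -0.1492, -0.9883,  0.956 ],
       [ 0.    ,  0.    ,  0.    ,  1.    ]])}
```

View pics/side0.png

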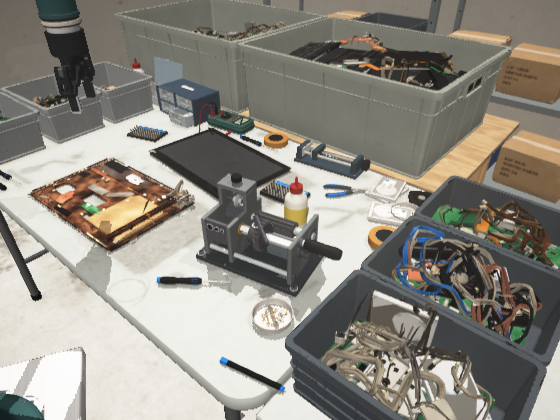

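View pics/top0.png

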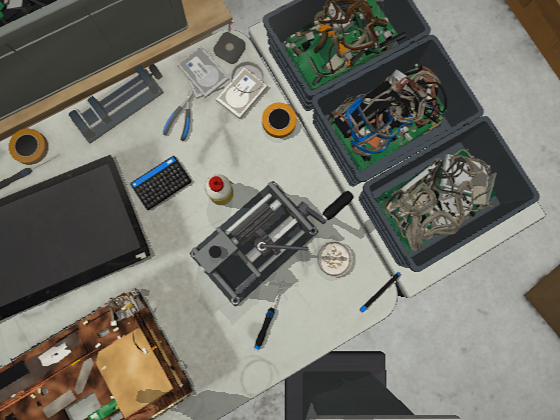

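The side view shows the machine around (265,240). In the top view its crank handle is at (340,203), the head at (215,252), the dish at (336,259) and the bottle at (217,187). I'll zoom in on both.

```bash
python3 - <<'E'
import cv2,numpy as np
a=cv2.imread("pics/top0.png")[160:310,170:370]; b=cv2.imread("pics/side0.png")[160:310,170:370]
cv2.imwrite("pics/topz.png",cv2.resize(a,(800,600),interpolation=cv2.INTER_CUBIC))
cv2.imwrite("pics/sidez.png",cv2.resize(b,(800,600),interpolation=cv2.INTER_CUBIC))
E
```

```text
(no output)
```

View pics/topz.png

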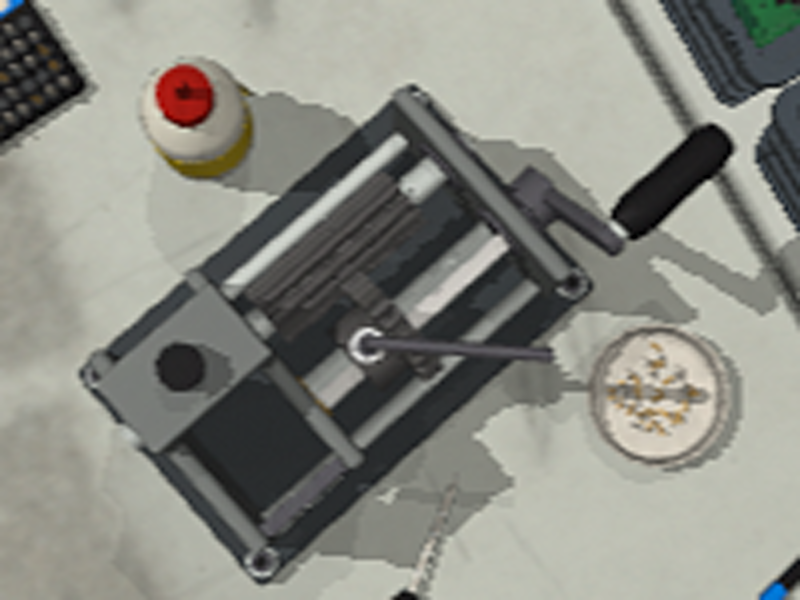

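View pics/sidez.png

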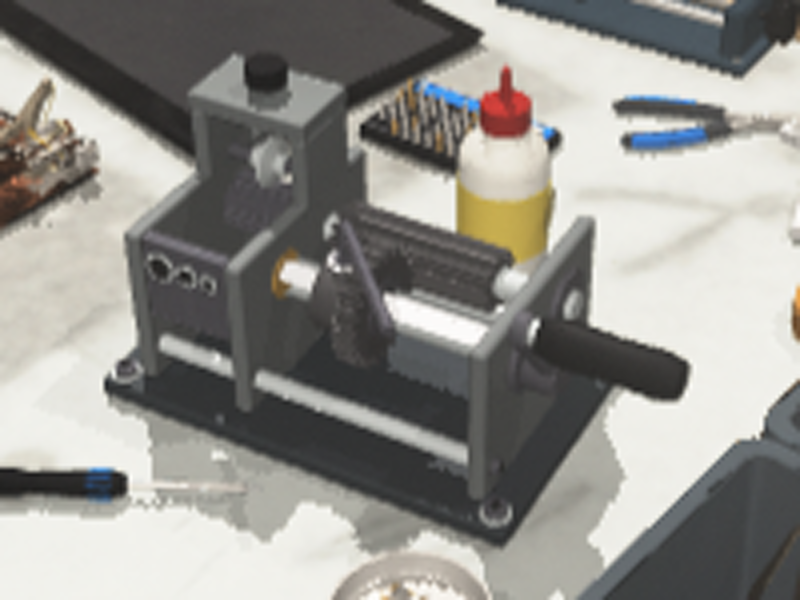

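The zoomed top view puts the key socket at (367,344) and the key end at (552,354), with the right plate running (404,92)-(578,285), the middle plate (200,278)-(350,462), and the handle (628,215)-(715,140). The side view confirms the crank leans towards the robot and the gear is right of the middle plate.

```bash
cat > h.py <<'E'
import numpy as np
from workcell import monitor, imaging, bot
from scipy.spatial.transform import Rotation as R
np.set_printoptions(precision=4,suppress=True)
def ray(n,uv):
    p=imaging.camera_params(n);T=p["T"]
    d=T[:3,:3]@[(uv[0]-p["cx"])/p["fx"],(uv[1]-p["cy"])/p["fy"],1]
    return T[:3,3],d
def onz(n,uv,z):
    o,d=ray(n,uv); return o+d*(z-o[2])/d[2]
def tri(a,b):
    (o1,d1),(o2,d2)=ray("top",a),ray("side",b)
    s=np.linalg.lstsq(np.c_[d1,-d2],o2-o1,rcond=None)[0]
    p,q=o1+d1*s[0],o2+d2*s[1]; return (p+q)/2,np.linalg.norm(p-q)
def proj(n,P):
    p=imaging.camera_params(n);c=np.linalg.inv(p["T"])@np.r_[P,1]
    return np.array([p["cx"]+p["fx"]*c[0]/c[2],p["cy"]+p["fy"]*c[1]/c[2]])
z4=lambda u,v:(170+u/4,160+v/4)
E
python3 - <<'E'
from h import *
pts={"Rfar":(404,92,.106),"Rnear":(578,283,.106),"Mfar":(200,278,.106),"Mnear":(350,462,.106),"Enear":(268,565,.106),"knob":(181,364,.169),"screw":(367,344,.124),"keyend":(552,354,.124),"dish":(656,396,.015),"bottle":(186,95,.134),"h1":(628,215,.12),"h2":(718,142,.12)}
P={k:onz("top",z4(*v[:2]),v[2]) for k,v in pts.items()}
for k,v in P.items(): print(k,v)
for k in [("Rfar","Rnear"),("Mfar","Mnear")]:
    d=P[k[0]]-P[k[1]]; print(k,np.linalg.norm(d),np.arctan2(d[1],d[0]))
d=(P["Mnear"]-P["Rnear"]);print(np.linalg.norm(d),np.arctan2(-d[0],d[1]))
for k,b in {"Rfar":(590,222),"Rnear":(484,347),"Mnear":(242,263),"knob":(266,66),"screw":(345,222),"keyend":(385,325),"h1":(548,342),"h2":(675,378)}.items():
    print(k,*tri(z4(*pts[k][:2]),z4(*b)))
E
```

```text
Rfar [0.6196 0.2412 0.106 ]
Rnear [0.5262 0.1558 0.106 ]
Mfar [0.5268 0.3388 0.106 ]
Mnear [0.4396 0.2652 0.106 ]
Enear [0.3913 0.3032 0.106 ]
knob [0.4822 0.3394 0.169 ]
screw [0.4946 0.2576 0.124 ]
keyend [0.4906 0.1703 0.124 ]
dish [0.4751 0.1045 0.015 ]
bottle [0.611  0.3447 0.134 ]
h1 [0.5578 0.1331 0.12  ]
h2 [0.594 0.089 0.12 ]
('Rfar', 'Rnear') 0.12659847438646604 0.7401354888107947
('Mfar', 'Mnear') 0.11412571421413217 0.7002362601945596
0.13950125352659243 0.6697881478475318
Rfar [0.6211 0.2409 0.1036] 0.0018899545297381866
Rnear [0.5285 0.1559 0.1148] 0.0066955410382655905
Mnear [0.4432 0.2645 0.1063] 0.007423069396018778
knob [0.4826 0.3395 0.1679] 0.0006602888307487236
screw [0.4963 0.2573 0.1231] 0.003288968180908583
keyend [0.4903 0.1706 0.1274] 0.0002282919402750334
h1 [0.5554 0.1346 0.1279] 0.0027149602571950094
h2 [0.593  0.0908 0.1315] 0.002231906778525261
```

```bash
cat >> h.py <<'E'
YAW=.705; O=np.array([.5143,.2342])
ex=np.array([np.cos(YAW),np.sin(YAW),0]); ey=np.array([-ex[1],ex[0],0]); ez=np.array([0,0,1.])
W=lambda x,y,z:np.r_[O,0]+x*ex+y*ey+z*ez
M=lambda P:np.array([(P-np.r_[O,0])@ex,(P-np.r_[O,0])@ey,P[2]])
def ori(tilt=0,s=1):
    x=-ez*np.cos(tilt)+ey*np.sin(tilt); y=s*ex; return np.c_[x,y,np.cross(x,y)]
def show(targets,Rt):
    s=monitor.read_state(); Rc=R.from_rotvec(s["tcp_rot"]).as_matrix()
    print("t",s["time"],"M",M(s["tool_pos"]),"F",s["wrist_force"],"w",s["width"])
    print("rot",R.from_matrix(Rc.T@Rt).as_rotvec())
    for t in targets: print(t,Rc.T@(W(*t)-s["tool_pos"]))
E
python3 - <<'E'
from h import *
print(R.from_rotvec(monitor.read_state()["tcp_rot"]).as_matrix())
for s in(1,-1): show([(.006,-.022,.26),(.006,-.022,.14)],ori(.25,s))
print([onz("top",p,.12) for p in((363,190),(372,215))], M(onz("top",(363,190),.12)))
E
```

```text
[[-0.0007  0.3125  0.9499]
 [-0.0019  0.9499 -0.3125]
 [-1.     -0.0021 -0.    ]]
t 0.1 M [0.0321 0.5062 0.2067] F [0.0364 0.0975 0.4986] w 1.0010779119608275
rot [0.5449 0.2442 0.0705]
(0.006, -0.022, 0.26) [-0.0527 -0.2975  0.4373]
(0.006, -0.022, 0.14) [ 0.0673 -0.2973  0.4373]
t 0.1 M [0.0321 0.5062 0.2067] F [0.0364 0.0975 0.4986] w 1.0010779119608275
rot [-2.5762 -0.0937  0.3244]
(0.006, -0.022, 0.26) [-0.0527 -0.2975  0.4373]
(0.006, -0.022, 0.14) [ 0.0673 -0.2973  0.4373]
[array([0.6052, 0.0624, 0.12  ]), array([0.5563, 0.046 , 0.12  ])] [-0.0421 -0.1897  0.12  ]
```

Emit:
jog_arm(
  rows=[
    [-0.05,0,0,0,0,0,0],
    [-0.053,-0.03,0.044,0.054,0.024,0.007,0],
    [-0.053,-0.06,0.088,0.11,0.049,0.014,0],
    [-0.053,-0.09,0.132,0.163,0.073,0.021,0],
    [-0.053,-0.12,0.176,0.218,0.098,0.028,0],
    [-0.053,-0.15,0.22,0.272,0.122,0.035,0],
    [-0.053,-0.18,0.264,0.327,0.146,0.042,0],
    [-0.053,-0.21,0.308,0.381,0.171,0.049,0],
    [-0.053,-0.24,0.352,0.436,0.195,0.056,0],
    [-0.053,-0.27,0.396,0.49,0.22,0.063,0],
    [-0.053,-0.2975,0.437,0.545,0.244,0.07,0],
    [-0.053,-0.2975,0.437,0.545,0.244,0.07,0],
    [-0.053,-0.2975,0.437,0.545,0.244,0.07,0],
    [-0.053,-0.2975,0.437,0.545,0.244,0.07,0],
  ],
  force=30,
)

```text
time: 1.5
tool_pos: [0.5328, 0.221, 0.2596]
tcp_rot: [0.783, 1.693, -0.61]
wrist_force: [-0.3, 0.7, 0.2]
width: -0.001
```

```bash
python3 - <<'E'
from h import *
show([(.006,-.022,.14),(.006,-.022,.096)],ori(.25))
E
```

```text
t 1.5 M [ 0.0055 -0.0221  0.2596] F [-0.2845  0.6917  0.2341] w -0.000768445646710033
rot [-0.0022 -0.0009  0.0011]
(0.006, -0.022, 0.14) [0.1158 0.0007 0.0296]
(0.006, -0.022, 0.096) [0.1585 0.0007 0.0405]
```

Emit:
jog_arm(
  rows=[
    [0.039,0,0.01,0,0,0,0],
    [0.077,0,0.02,0,0,0,0],
    [0.116,0,0.03,0,0,0,0],
    [0.116,0,0.03,0,0,0,0],
    [0.116,0,0.03,0,0,0,0],
  ],
)

```text
time: 2.0
tool_pos: [0.5314, 0.2218, 0.1397]
tcp_rot: [0.781, 1.696, -0.61]
wrist_force: [0.3, 0.2, 1.7]
width: 0.004
```

```bash
cat >> h.py <<'E'
def snap(name,box=(160,310,170,370)):
    import cv2
    a=[cv2.resize(imaging.read_camera(n)[box[0]:box[1],box[2]:box[3]],(400 if name[0]=="d" else 800,)*1+((300 if name[0]=="d" else 600),),interpolation=cv2.INTER_CUBIC) for n in("top","side")]
    cv2.imwrite(f"pics/{name}.png",np.hstack(a) if name[0]=="d" else a[0])
E
python3 - <<'E'
from h import *
snap("d1"); show([(.006,-.022,.096)],ori(.25))
E
```

```text
t 2.1 M [ 0.0072 -0.0223  0.1425] F [0.7206 0.5211 1.053 ] w -0.0005456076346749152
rot [-0.0002  0.0007 -0.0023]
(0.006, -0.022, 0.096) [ 0.0452 -0.0013  0.0112]
```

View pics/d1.png

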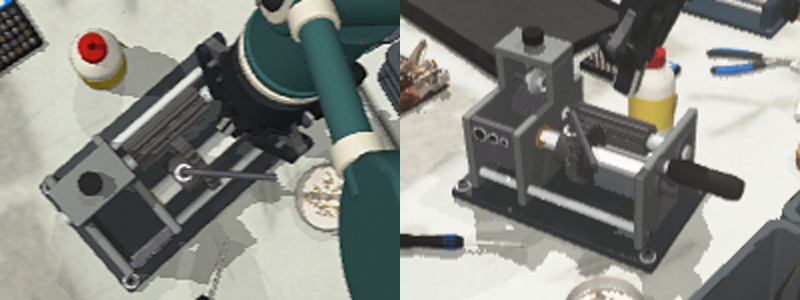

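The top view shows the gripper over the shaft between the gear and the right plate. In the side view the fingertips are near (630,95). I'll check that against the projected TCP.

```bash
python3 - <<'E'
from h import *
P=monitor.read_state()["tool_pos"]
print((proj("side",P)-[170,160])*2+[400,0],(proj("top",P)-[170,160])*2)
print((proj("side",W(0,.008,.1105))-[170,160])*2+[400,0])
E
```

```text
[619.6137 107.3897] [222.3415 128.4062]
[589.0139 128.7033]
```

Emit:
jog_arm(
  rows=[
    [0.01,-0.001,0.002,0,0,0,0],
    [0.02,-0.001,0.005,0,0,0,0],
    [0.03,-0.001,0.007,0,0,0,0],
    [0.038,-0.001,0.009,0,0,0,0],
    [0.045,-0.001,0.011,0,0,0,0],
    [0.045,-0.001,0.011,0,0,0,0],
    [0.045,-0.001,0.011,0,0,0,0],
  ],
)

```text
time: 2.8
tool_pos: [0.533, 0.2216, 0.0958]
tcp_rot: [0.784, 1.691, -0.607]
wrist_force: [0.8, 0.7, 0.0]
width: 0.003
```

```bash
python3 - <<'E'
from h import *
show([(.006,0,.096),(.006,.015,.096),(.006,.020,.096)],ori(.25))
E
```

```text
t 2.8 M [ 0.0061 -0.0217  0.0958] F [0.8141 0.711  0.0192] w 0.002678622615576149
rot [-0.0005  0.0002 -0.0016]
(0.006, 0, 0.096) [ 0.0052 -0.0001 -0.0211]
(0.006, 0.015, 0.096) [ 0.0089 -0.0001 -0.0357]
(0.006, 0.02, 0.096) [ 0.0101 -0.0001 -0.0405]
```

Emit:
jog_arm(
  rows=[
    [0.001,0,-0.005,0,0,0,0],
    [0.002,0,-0.009,0,0,0,0],
    [0.003,0,-0.013,0,0,0,0],
    [0.004,0,-0.017,0,0,0,0],
    [0.005,0,-0.021,0,0,0,0],
    [0.006,0,-0.024,0,0,0,0],
    [0.007,0,-0.027,0,0,0,0],
    [0.0075,0,-0.03,0,0,0,0],
    [0.008,0,-0.033,0,0,0,0],
    [0.008,0,-0.033,0,0,0,0],
  ],
)

```text
time: 3.8
tool_pos: [0.5107, 0.2477, 0.0962]
tcp_rot: [0.783, 1.691, -0.607]
wrist_force: [-0.9, -0.1, -0.3]
width: 0.001
```

```bash
python3 - <<'E'
from h import *
show([(.006,.018,.096),(.006,.024,.096)],ori(.25))
print(monitor.read_state()["wrist_force"]@ey)
E
```

```text
t 3.8 M [0.0061 0.0126 0.0962] F [-0.8581 -0.1275 -0.3464] w 0.0006939931569404369
rot [-0.0003  0.0001 -0.0015]
(0.006, 0.018, 0.096) [ 0.0015 -0.0001 -0.0052]
(0.006, 0.024, 0.096) [ 0.003  -0.0001 -0.011 ]
0.4589109365175257
```

Emit:
jog_arm(
  rows=[
    [0.001,0,-0.002,0,0,0,0],
    [0.001,0,-0.004,0,0,0,0],
    [0.0015,0,-0.006,0,0,0,0],
  ],
)

```text
time: 4.1
tool_pos: [0.5067, 0.2525, 0.0962]
tcp_rot: [0.783, 1.691, -0.607]
wrist_force: [0.1, -0.0, 0.1]
width: 0.003
```

```bash
python3 - <<'E'
from h import *
show([(.006,.024,.096),(.006,.03,.096)],ori(.25))
print(monitor.read_state()["wrist_force"]@ey)
snap("e1")
E
```

```text
t 4.1 M [0.0061 0.0188 0.0962] F [ 0.0826 -0.0431  0.1291] w 0.0028288590743723715
rot [-0.0003  0.0001 -0.0015]
(0.006, 0.024, 0.096) [ 0.0015 -0.0001 -0.005 ]
(0.006, 0.03, 0.096) [ 0.003  -0.0001 -0.0108]
-0.08633752889534745
```

View pics/e1.png

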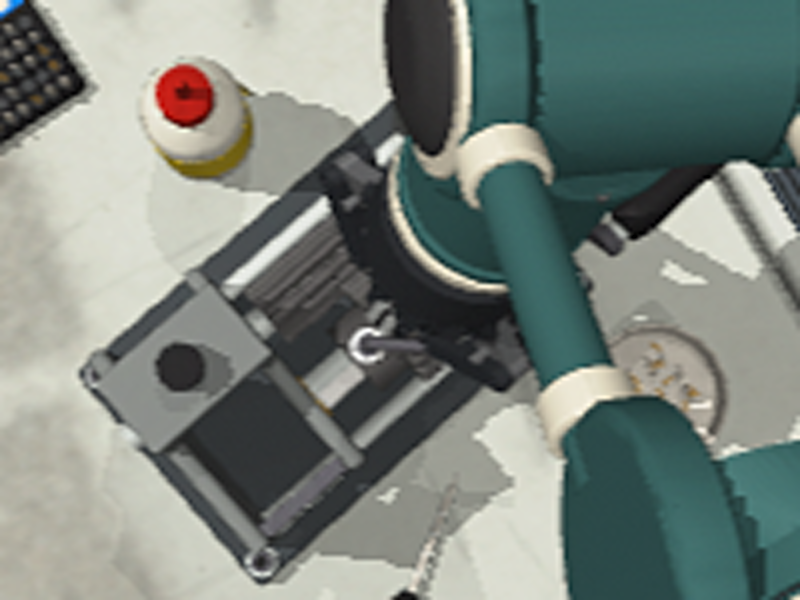

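The gear has not moved: the socket is still at (367,344) while the TCP reads y=19 mm. I need the side view before I push further.

```bash
python3 - <<'E'
from h import *
import cv2
a=cv2.resize(imaging.read_camera("side")[170:270,220:320],(600,600),interpolation=cv2.INTER_CUBIC)
P=monitor.read_state()["tool_pos"]
for q in (P,W(0,.0302,.124)):
    c=(proj("side",q)-[220,170])*6; print(c); cv2.circle(a,tuple(int(v) for v in c),4,(0,0,255),-1)
cv2.imwrite("pics/s2.png",a)
E
```

```text
[250.2259 340.3843]
[207.8901 272.3275]
```

View pics/s2.png

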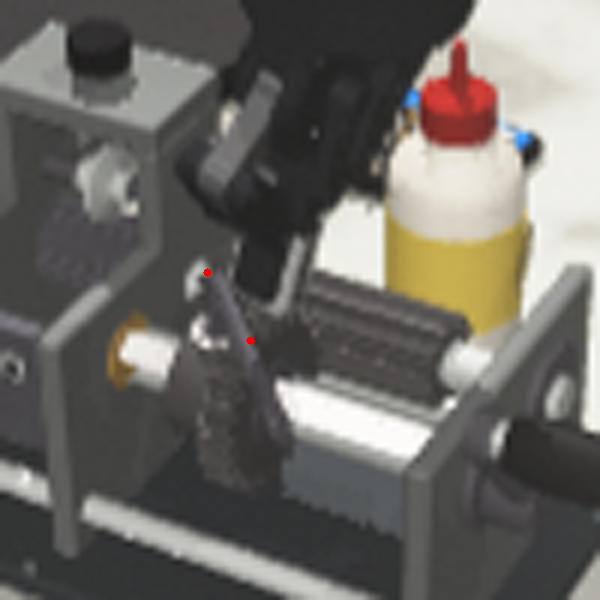

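```bash
python3 - <<'E'
from h import *
s=monitor.read_state()
for px in((255,298),(285,312)):
    o,d=ray("side",(220+px[0]/6,170+px[1]/6))
    k=(W(.006,0,0)-o)@ex/(d@ex); print("x=.006:",M(o+k*d))
    k=(W(0,.0188,0)-o)@ey/(d@ey); print("y=.0188:",M(o+k*d))
for q in ((0,.0082,.1105),(0,.0202,.1105),(0,.0082,.078),(-.0325,.0082,.078),(.05,-.015,.095)): print(q,(proj("side",W(*q))-[220,170])*6)
E
```

```text
x=.006: [0.006  0.0162 0.1149]
y=.0188: [0.01   0.0188 0.1114]
x=.006: [0.006  0.0048 0.1135]
y=.0188: [0.0284 0.0188 0.0936]
(0, 0.0082, 0.1105) [266.5162 325.9231]
(0, 0.0202, 0.1105) [235.1805 314.7833]
(0, 0.0082, 0.078) [268.6566 403.8579]
(-0.0325, 0.0082, 0.078) [215.8339 458.9268]
(0.05, -0.015, 0.095) [403.7503 305.3945]
```

The gear top should project near (266,326), but the visible fingertip ends at about (270,305). So the tip seems to be passing over the gear, shorter than the stated TCP. I'll back off and find the true tip height by lowering gently towards the shaft.

Emit:
jog_arm(
  rows=[
    [-0.003,0,0.01,0,0,0,0],
    [-0.005,0,0.02,0,0,0,0],
    [-0.0075,0,0.03,0,0,0,0],
    [-0.01,0,0.04,0,0,0,0],
    [-0.01,0,0.04,0,0,0,0],
    [-0.01,0,0.04,0,0,0,0],
  ],
)

```text
time: 4.85
tool_pos: [0.5338, 0.2207, 0.096]
tcp_rot: [0.784, 1.691, -0.607]
wrist_force: [-0.3, 0.2, -0.1]
width: -0.0
```

```bash
python3 - <<'E'
from h import *
import cv2
show([(.0,-.022,.092),(.0,-.022,.082)],ori(.25))
im=imaging.read_camera("side"); a=cv2.resize(im[170:270,220:320],(600,600),interpolation=cv2.INTER_CUBIC)
a=cv2.convertScaleAbs(a,alpha=2.2)
P=monitor.read_state()["tool_pos"]
c=(proj("side",P)-[220,170])*6; print(c); cv2.circle(a,tuple(int(v) for v in c),3,(0,0,255),-1)
cv2.imwrite("pics/s3.png",a)
E
```

```text
t 4.85 M [ 0.0061 -0.0229  0.096 ] F [-0.3144  0.2325 -0.0549] w -0.0002667891804460785
rot [-0.0012 -0.0001 -0.0018]
(0.0, -0.022, 0.092) [ 0.0041 -0.0061  0.0001]
(0.0, -0.022, 0.082) [ 0.0138 -0.0061  0.0026]
[358.1588 380.3129]
```

View pics/s3.png

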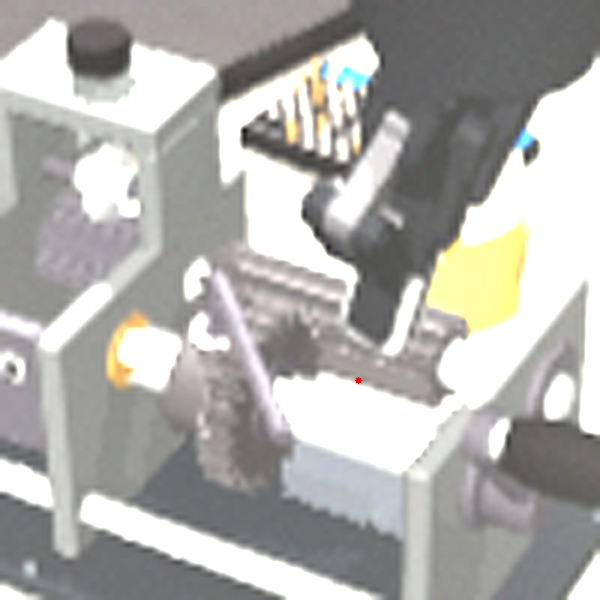

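The fingertip sits at about (380,345), up and to the right of the projected TCP dot (358,380). That could be an x offset or a shorter finger. I'll use the earlier top view, with knuckles at (215,45) and (292,150) in d1, to tell which.

```bash
python3 - <<'E'
from h import *
for b in(.05,.07,.09,.11,.15): print(b,(proj("top",W(.0072,-.0223-.247*b,.1425+.969*b))-[170,160])*2, (proj("side",W(.0061,-.0229-.247*b,.096+.969*b))-[220,170])*6)
for x in(.026,):print((proj("top",W(x,-.0223-.247*.09,.1425+.969*.09))-[170,160])*2)
E
```

```text
0.05 [234.9925 113.2045] [393.2516 271.1565]
0.07 [240.4841 106.6212] [407.7565 224.7752]
0.09 [246.2531  99.7054] [422.7616 176.7943]
0.11 [252.321   92.4311] [438.2932 127.1297]
0.15 [265.4519  76.6898] [471.0511  22.3817]
[231.7445  82.6067]
```

The axis matches in both views, so there's no x offset. The visible tip is about 16 mm short of the TCP, and I'll lower in small steps while watching the force.

Emit:
jog_arm(
  rows=[
    [0.002,0,0.0005,0,0,0,0],
    [0.004,0,0.001,0,0,0,0],
    [0.006,0,0.0015,0,0,0,0],
    [0.006,0,0.0015,0,0,0,0],
  ],
)

```text
time: 5.3
tool_pos: [0.533, 0.2211, 0.0893]
tcp_rot: [0.783, 1.692, -0.607]
wrist_force: [0.7, 0.4, -0.2]
width: 0.001
```

Emit:
jog_arm(
  rows=[
    [0.001,0,0.0003,0,0,0,0],
    [0.002,0,0.0006,0,0,0,0],
    [0.003,0,0.0008,0,0,0,0],
    [0.003,0,0.0008,0,0,0,0],
  ],
)

```text
time: 5.7
tool_pos: [0.5329, 0.221, 0.086]
tcp_rot: [0.783, 1.692, -0.607]
wrist_force: [0.1, 0.6, 0.3]
width: -0.0
```

No contact at z=.086, below the shaft top, which confirms the real tips are shorter. I'll go 6 mm lower.

Emit:
jog_arm(
  rows=[
    [0.002,0,0.0005,0,0,0,0],
    [0.004,0,0.001,0,0,0,0],
    [0.006,0,0.0015,0,0,0,0],
    [0.006,0,0.0015,0,0,0,0],
  ],
)

```text
time: 6.1
tool_pos: [0.5325, 0.221, 0.0794]
tcp_rot: [0.783, 1.693, -0.608]
wrist_force: [-0.7, 0.3, -0.4]
width: 0.001
```

```bash
python3 - <<'E'
from h import *
show([(.006,-.005,.08),(.006,.01,.08),(.006,.02,.08)],ori(.25))
E
```

```text
t 6.1 M [ 0.0053 -0.0219  0.0794] F [-0.7158  0.3142 -0.4381] w 0.0013999072599181778
rot [-0.0007 -0.001   0.0001]
(0.006, -0.005, 0.08) [ 0.0036  0.0007 -0.0165]
(0.006, 0.01, 0.08) [ 0.0073  0.0007 -0.0311]
(0.006, 0.02, 0.08) [ 0.0098  0.0007 -0.0407]
```

Emit:
jog_arm(
  rows=[
    [0.001,0,-0.004,0,0,0,0],
    [0.002,0,-0.008,0,0,0,0],
    [0.003,0,-0.012,0,0,0,0],
    [0.004,0,-0.016,0,0,0,0],
    [0.005,0,-0.02,0,0,0,0],
    [0.006,0,-0.024,0,0,0,0],
    [0.007,0,-0.028,0,0,0,0],
    [0.0075,0,-0.031,0,0,0,0],
  ],
)

```text
time: 6.9
tool_pos: [0.5128, 0.2441, 0.0797]
tcp_rot: [0.781, 1.69, -0.608]
wrist_force: [2.8, -5.7, -2.2]
width: -0.0
```

Emit:
jog_arm(
  rows=[
    [0.0005,0,-0.002,0,0,0,0],
    [0.001,0,-0.004,0,0,0,0],
    [0.0015,0,-0.006,0,0,0,0],
  ],
)

```text
time: 7.2
tool_pos: [0.5099, 0.2473, 0.0796]
tcp_rot: [0.779, 1.686, -0.609]
wrist_force: [2.9, -5.9, -0.5]
width: -0.002
```

Contact at about 6 N: the gear is sliding.

Emit:
jog_arm(
  rows=[
    [0.0005,0,-0.002,0,0,0,0],
    [0.001,0,-0.004,0,0,0,0],
    [0.0015,0,-0.006,0,0,0,0],
    [0.002,0,-0.008,0,0,0,0],
  ],
)

```text
time: 7.6
tool_pos: [0.5057, 0.2521, 0.0797]
tcp_rot: [0.777, 1.683, -0.609]
wrist_force: [3.3, -5.0, 0.6]
width: 0.001
```

```bash
python3 - <<'E'
from h import *
show([(.006,.028,.08),(.006,.032,.08)],ori(.25)); snap("e2")
import cv2
g=cv2.matchTemplate(cv2.imread("pics/e2.png"),cv2.imread("pics/topz.png")[325:365,345:390],cv2.TM_CCOEFF_NORMED)
print(cv2.minMaxLoc(g))
E
```

```text
t 7.6 M [0.005  0.0192 0.0797] F [ 3.2549 -5.0057  0.5501] w 0.0012004693824994432
rot [ 0.0012  0.01   -0.0002]
(0.006, 0.028, 0.08) [ 0.0018  0.001  -0.0086]
(0.006, 0.032, 0.08) [ 0.0027  0.001  -0.0125]
(-0.532490611076355, 0.86268150806427, (314, 32), (322, 346))
```

The socket has moved 31 crop px, about 15 mm, so roughly 10 mm remain. I'll creep on until the force jumps.

Emit:
jog_arm(
  rows=[
    [0.0005,0,-0.002,0,0,0,0],
    [0.001,0,-0.004,0,0,0,0],
    [0.0015,0,-0.006,0,0,0,0],
    [0.0015,0,-0.007,0,0,0,0],
  ],
)

```text
time: 8.1
tool_pos: [0.5017, 0.2563, 0.0797]
tcp_rot: [0.775, 1.68, -0.61]
wrist_force: [3.3, -5.3, -2.0]
width: 0.0
```

Emit:
jog_arm(
  rows=[
    [0.0002,0,-0.001,0,0,0,0],
    [0.0005,0,-0.002,0,0,0,0],
  ],
)

```text
time: 8.3
tool_pos: [0.5013, 0.2569, 0.0797]
tcp_rot: [0.774, 1.678, -0.61]
wrist_force: [3.1, -6.2, -0.6]
width: -0.002
```

Emit:
jog_arm(
  rows=[
    [0.0002,0,-0.001,0,0,0,0],
    [0.0005,0,-0.002,0,0,0,0],
  ],
)

```text
time: 8.5
tool_pos: [0.5007, 0.2575, 0.0797]
tcp_rot: [0.773, 1.676, -0.61]
wrist_force: [2.6, -5.7, -0.1]
width: 0.003
```

Emit:
jog_arm(
  rows=[
    [0.0005,0,-0.002,0,0,0,0],
    [0.001,0,-0.003,0,0,0,0],
    [0.001,0,-0.004,0,0,0,0],
    [0.001,0,-0.004,0,0,0,0],
  ],
)

```text
time: 8.9
tool_pos: [0.4987, 0.2598, 0.0797]
tcp_rot: [0.772, 1.674, -0.61]
wrist_force: [2.2, -4.4, 0.2]
width: 0.001
```

Emit:
jog_arm(
  rows=[
    [0.0005,0,-0.002,0,0,0,0],
    [0.001,0,-0.003,0,0,0,0],
    [0.001,0,-0.004,0,0,0,0],
    [0.001,0,-0.004,0,0,0,0],
  ],
)

```text
time: 9.3
tool_pos: [0.4985, 0.2601, 0.0797]
tcp_rot: [0.769, 1.667, -0.611]
wrist_force: [6.6, -13.2, -0.5]
width: -0.0
```

Emit:
jog_arm(
  rows=[
    [0.0005,0,-0.002,0,0,0,0],
    [0.001,0,-0.003,0,0,0,0],
    [0.001,0,-0.004,0,0,0,0],
    [0.001,0,-0.004,0,0,0,0],
  ],
)

```text
time: 9.7
tool_pos: [0.4987, 0.26, 0.0798]
tcp_rot: [0.765, 1.66, -0.611]
wrist_force: [7.7, -12.1, -0.4]
width: 0.002
```

```bash
python3 - <<'E'
from h import *
show([(.006,.028,.08),(.006,.032,.08)],ori(.25)); snap("e3")
import cv2
g=cv2.matchTemplate(cv2.imread("pics/e3.png"),cv2.imread("pics/topz.png")[325:365,345:390],cv2.TM_CCOEFF_NORMED)
_,c,_,l=cv2.minMaxLoc(g);print(c,l, M(onz("top",z4(l[0]+22,l[1]+19),.124)))
E
```

```text
t 9.7 M [0.0048 0.0297 0.0798] F [  7.6515 -12.0895  -0.3531] w 0.0019678840827491635
rot [ 0.0057  0.0351 -0.0023]
(0.006, 0.028, 0.08) [-0.0006  0.0012  0.0017]
(0.006, 0.032, 0.08) [ 0.0003  0.0012 -0.0022]
0.923268735408783 (304, 361) [-0.0005  0.0561  0.124 ]
```

The force has risen to 14 N with no travel and the screw is at machine y≈56 mm against 55 nominal, so the gear is home. I'll back off and rise.

```bash
python3 - <<'E'
from h import *
show([(.006,.005,.085),(.006,.0,.22),(-.025,-.13,.24)],ori(0))
E
```

```text
t 9.8 M [0.0048 0.0297 0.0798] F [  6.9662 -12.6603   0.3292] w -0.0009308747713336323
rot [ 0.0052 -0.2151 -0.003 ]
(0.006, 0.005, 0.085) [-0.0104  0.0011  0.0231]
(0.006, 0.0, 0.22) [-0.1433  0.0015 -0.0009]
(-0.025, -0.13, 0.24) [-0.1907 -0.03    0.1217]
```

Emit:
jog_arm(
  rows=[
    [-0.003,0,0.008,0,0,0,0],
    [-0.007,0,0.016,0,0,0,0],
    [-0.0104,0.001,0.023,0,0,0,0],
    [-0.05,0.001,0.016,0,0,0,0],
    [-0.1,0.001,0.007,0,0,0,0],
    [-0.143,0.001,0,0,0,0,50],
    [-0.155,-0.008,0.03,0,-0.05,0,100],
    [-0.167,-0.015,0.06,0.001,-0.1,0,100],
    [-0.18,-0.023,0.09,0.003,-0.16,-0.002,100],
    [-0.191,-0.03,0.122,0.005,-0.215,-0.003,100],
    [-0.191,-0.03,0.122,0.005,-0.215,-0.003,100],
    [-0.191,-0.03,0.122,0.005,-0.215,-0.003,100],
  ],
)

```text
time: 11.0
tool_pos: [0.5795, 0.1191, 0.2403]
tcp_rot: [0.678, 1.464, -0.676]
wrist_force: [-1.5, 0.6, -0.1]
width: 0.999
```

```bash
python3 - <<'E'
from h import *
show([(-.025,-.13,.15),(-.025,-.13,.108)],ori(0))
snap("e4")
import cv2
g=cv2.matchTemplate(cv2.imread("pics/e4.png"),cv2.imread("pics/topz.png")[325:365,345:390],cv2.TM_CCOEFF_NORMED)
_,c,_,l=cv2.minMaxLoc(g);print(c,l, M(onz("top",z4(l[0]+22,l[1]+19),.124)))
E
```

```text
t 11.0 M [-0.0249 -0.13    0.2403] F [-1.4736  0.6409 -0.0874] w 0.9987984416516703
rot [-0.0007 -0.0018 -0.0003]
(-0.025, -0.13, 0.15) [ 0.0903 -0.0001  0.0002]
(-0.025, -0.13, 0.108) [ 0.1323 -0.0001  0.0003]
0.9118423461914062 (304, 361) [-0.0005  0.0561  0.124 ]
```

Emit:
jog_arm(
  rows=[
    [0.03,0,0,0,0,0,100],
    [0.06,0,0,0,0,0,100],
    [0.08,0,0,0,0,0,100],
    [0.1,0,0,0,0,0,100],
    [0.115,0,0,0,0,0,100],
    [0.127,0,0,0,0,0,100],
    [0.133,0,0,0,0,0,100],
    [0.133,0,0,0,0,0,100],
  ],
  force=20,
)

```text
time: 11.9
tool_pos: [0.5784, 0.1197, 0.106]
tcp_rot: [0.676, 1.466, -0.676]
wrist_force: [0.2, 0.0, 0.1]
width: 1.0
```

```bash
python3 - <<'E'
from h import *
import cv2
show([(0,-.13,.112)],ori(0))
cv2.imwrite("pics/s5.png",cv2.resize(imaging.read_camera("side")[190:290,260:380],(720,600),interpolation=cv2.INTER_CUBIC))
E
```

```text
t 11.9 M [-0.0254 -0.1287  0.106 ] F [0.1528 0.0394 0.1182] w 1.000466798571757
rot [ 0.0005 -0.0029  0.0017]
(0, -0.13, 0.112) [-0.0061  0.0254  0.0013]
```

View pics/s5.png

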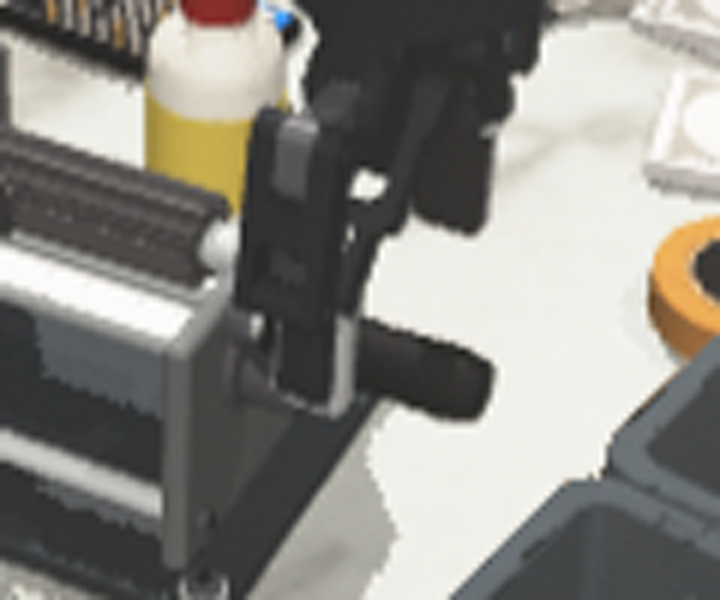

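The near finger is on the robot side of the handle at (310,350) and the far finger is beyond it at (450,190), so the handle is straddled. I'll go 6 mm lower and close.

Emit:
jog_arm(
  rows=[
    [0.003,0,0,0,0,0,100],
    [0.006,0,0,0,0,0,100],
    [0.006,0,0,0,0,0,70],
    [0.006,0,0,0,0,0,50],
    [0.006,0,0,0,0,0,35],
    [0.006,0,0,0,0,0,20],
    [0.006,0,0,0,0,0,20],
    [0.006,0,0,0,0,0,20],
    [0.006,0,0,0,0,0,20],
    [0.006,0,0,0,0,0,20],
  ],
  force=20,
)

```text
time: 12.95
tool_pos: [0.5771, 0.118, 0.1015]
tcp_rot: [0.672, 1.468, -0.679]
wrist_force: [-7.4, -5.2, 8.1]
width: 0.239
```

```bash
python3 - <<'E'
from h import *
show([(0,-.129,.108),(-.012,-.129,.106)],ori(0))
E
```

```text
t 12.95 M [-0.0275 -0.1292  0.1015] F [-7.4167 -5.2023  8.1097] w 0.23934063296408972
rot [ 0.0017 -0.0022  0.0057]
(0, -0.129, 0.108) [-0.0067  0.0274 -0.0001]
(-0.012, -0.129, 0.106) [-0.0046  0.0154 -0.0002]
```

The grip is on the handle (20 mm opening). I'll carry it along the arc to upright.

Emit:
jog_arm(
  rows=[
    [-0.002,0.004,0,0,0,0,20],
    [-0.003,0.008,0,0,0,0,20],
    [-0.004,0.012,0,0,0,0,20],
    [-0.005,0.016,0,0,0,0,20],
    [-0.006,0.02,0,0,0,0,20],
    [-0.0065,0.024,0,0,0,0,20],
    [-0.0068,0.0275,0,0,0,0,20],
    [-0.0068,0.0275,0,0,0,0,20],
    [-0.0068,0.0275,0,0,0,0,20],
  ],
)

```text
time: 13.85
tool_pos: [0.5963, 0.1352, 0.1082]
tcp_rot: [0.669, 1.471, -0.681]
wrist_force: [-4.8, -1.9, 5.0]
width: 0.244
```

```bash
python3 - <<'E'
from h import *
show([(0,-.13,.21)],ori(0))
E
```

```text
t 13.85 M [-0.0017 -0.1286  0.1082] F [-4.7751 -1.899   5.0081] w 0.24417528436901528
rot [ 0.0026 -0.0035  0.0096]
(0, -0.13, 0.21) [-0.1018  0.0007  0.0011]
```

Emit:
jog_arm(
  rows=[
    [0,0.0025,0,0,0,0,20],
    [0,0.003,0,0,0,0,20],
    [0,0.003,0,0,0,0,20],
    [0,0.003,0,0,0,0,60],
    [0,0.003,0,0,0,0,90],
    [0,0.003,0,0,0,0,90],
    [0,0.003,0,0,0,0,90],
    [-0.03,0.003,0,0,0,0,90],
    [-0.07,0.003,0,0,0,0,90],
    [-0.11,0.003,0,0,0,0,90],
    [-0.14,0.003,0,0,0,0,50],
    [-0.14,0.003,0,0,0,0,0],
    [-0.14,0.003,0,0,0,0,0],
  ],
)

```text
time: 15.15
tool_pos: [0.6006, 0.1378, 0.2492]
tcp_rot: [0.67, 1.469, -0.679]
wrist_force: [-0.5, 0.3, -1.3]
width: 0.397
```

```bash
python3 - <<'E'
from h import *
show([],ori(0)); snap("d2",(180,280,200,360))
E
```

```text
t 15.15 M [ 0.0033 -0.1293  0.2492] F [-0.5117  0.2736 -1.27  ] w 0.3974257348760567
rot [ 0.0027 -0.0024  0.0075]
```

View pics/d2.png

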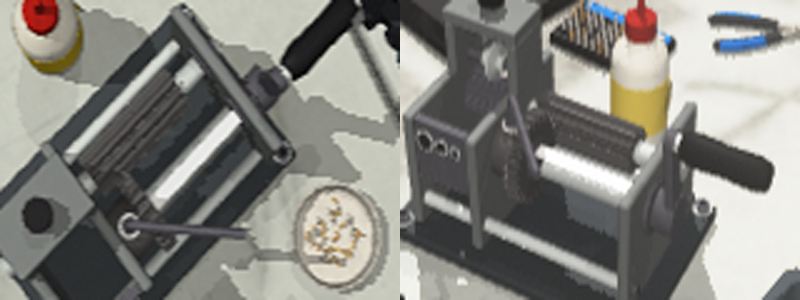

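The handle axis now runs (285,78)-(345,10) in top and (690,150)-(765,172) in side. The crank looks upright, the gear is against the middle plate and the key tip is at (243,233). I'll convert these to machine coordinates.

```bash
python3 - <<'E'
from h import *
print([M(onz("top",p,.143)) for p in((314,206),(338,183.3))])
print([(M(q[0]),q[1]) for q in (tri((314,206),(316,230)),tri((338,183.3),(346,237.3)))])
S,E=[M(onz("top",p,.124)) for p in((251.2,255),(297.2,257.7))]; print(S,E,np.degrees(np.arctan2(*(E-S)[1::-1]))%360)
E
```

```text
[array([-0.006 , -0.0915,  0.143 ]), array([-0.0022, -0.1549,  0.143 ])]
[(array([-0.0029, -0.0971,  0.1385]), np.float64(0.011024363320274969)), (array([-0.0009, -0.1569,  0.1448]), np.float64(0.005576145822557093))]
[-0.0001  0.0566  0.124 ] [-0.0595 -0.0065  0.124 ] 226.71195107285965
```

```bash
cat >> h.py <<'E'
def ory(s): 
    x=-ez; y=s*ey; return np.c_[x,y,np.cross(x,y)]
S=np.array([0,.0555])
def kp(deg,gap=0,r=.062,hx=.011,hy=.013):
    t=np.radians(deg); u=np.array([np.cos(t),np.sin(t)]); n=np.array([-u[1],u[0]])
    h=.003+hx*abs(n[0])+hy*abs(n[1])+gap
    return S+r*u+h*n
E
python3 - <<'E'
from h import *
print(monitor.read_state()["q"])
for s in(1,-1): show([(*kp(227,.01),.249),(*kp(227,.01),.098)],ory(s))
for d in range(227,100,-12): print(d,kp(d))
E
```

```text
[ 0.1861  0.1383  1.6826 -0.0017  1.3335 -0.521 ]
t 15.25 M [ 0.0018 -0.1285  0.2464] F [ 0.3357 -0.791  -0.3056] w 0.21883525508491183
rot [-1.5682 -0.0132  0.0055]
(np.float64(-0.02040847327054415), np.float64(-0.01024309337829327), 0.249) [-0.0018 -0.0219 -0.1184]
(np.float64(-0.02040847327054415), np.float64(-0.01024309337829327), 0.098) [ 0.1492 -0.0201 -0.1176]
t 15.25 M [ 0.0018 -0.1285  0.2464] F [ 0.3357 -0.791  -0.3056] w 0.21883525508491183
rot [1.5733 0.0055 0.0132]
(np.float64(-0.02040847327054415), np.float64(-0.01024309337829327), 0.249) [-0.0018 -0.0219 -0.1184]
(np.float64(-0.02040847327054415), np.float64(-0.01024309337829327), 0.098) [ 0.1492 -0.0201 -0.1176]
227 [-0.0277 -0.0034]
215 [-0.0393  0.0036]
203 [-0.0495  0.0135]
191 [-0.0575  0.0261]
179 [-0.0623  0.0404]
167 [-0.0645  0.0518]
155 [-0.0644  0.0641]
143 [-0.0616  0.0768]
131 [-0.0556  0.0893]
119 [-0.0466  0.1006]
107 [-0.0347  0.1097]
```

Emit:
jog_arm(
  rows=[
    [0,0,-0.01,0.13,0,0,0],
    [0,-0.004,-0.02,0.26,0,0,0],
    [0,-0.006,-0.03,0.39,0,0,0],
    [0,-0.008,-0.04,0.52,0,0,0],
    [0,-0.01,-0.05,0.65,0,0,0],
    [0,-0.012,-0.06,0.78,0,0,0],
    [0,-0.014,-0.07,0.91,0,0,0],
    [0,-0.016,-0.08,1.04,0,0.01,0],
    [0,-0.018,-0.09,1.17,0,0.01,0],
    [0,-0.02,-0.1,1.3,0.005,0.01,0],
    [-0.002,-0.022,-0.11,1.43,0.005,0.013,0],
    [-0.002,-0.022,-0.118,1.57,0.005,0.013,0],
    [-0.002,-0.022,-0.118,1.573,0.005,0.013,0],
    [-0.002,-0.022,-0.118,1.573,0.005,0.013,0],
  ],
)

```text
time: 16.65
tool_pos: [0.5049, 0.2126, 0.2476]
tcp_rot: [1.807, 0.669, -1.812]
wrist_force: [-0.2, -0.9, -0.0]
width: -0.002
```

```bash
python3 - <<'E'
from h import *
show([(*kp(227,.01),.13),(*kp(227,.01),.099)],ory(-1)); print(monitor.read_state()["q"])
E
```

```text
t 16.65 M [-0.0212 -0.0104  0.2476] F [-0.1946 -0.9292 -0.0454] w -0.002282461048787863
rot [0.0041 0.003  0.0005]
(np.float64(-0.02040847327054415), np.float64(-0.01024309337829327), 0.13) [ 0.1176 -0.0001 -0.0011]
(np.float64(-0.02040847327054415), np.float64(-0.01024309337829327), 0.099) [ 0.1486 -0.     -0.0012]
[ 0.3534  0.0021  1.8255 -0.0006  1.317   1.2153]
```

Emit:
jog_arm(
  rows=[
    [0.04,0,-0.001,0.004,0.003,0,0],
    [0.08,0,-0.001,0.004,0.003,0,0],
    [0.115,0,-0.001,0.004,0.003,0,0],
    [0.13,0,-0.001,0.004,0.003,0,0],
    [0.14,0,-0.001,0.004,0.003,0,0],
    [0.1485,0,-0.001,0.004,0.003,0,0],
    [0.1485,0,-0.001,0.004,0.003,0,0],
    [0.1485,0,-0.001,0.004,0.003,0,0],
  ],
)

```text
time: 17.45
tool_pos: [0.5064, 0.2134, 0.1004]
tcp_rot: [1.814, 0.667, -1.81]
wrist_force: [-0.0, 0.0, 0.0]
width: 0.0
```

```bash
python3 - <<'E'
from h import *
import cv2
show([(*kp(227,.01),.099)],ory(-1))
cv2.imwrite("pics/s6.png",cv2.resize(imaging.read_camera("side")[170:270,210:330],(720,600),interpolation=cv2.INTER_CUBIC))
E
```

```text
t 17.45 M [-0.0195 -0.0107  0.1004] F [-0.0385  0.0186  0.0144] w 0.0003532410455869767
rot [ 0.0004 -0.0022 -0.0003]
(np.float64(-0.02040847327054415), np.float64(-0.01024309337829327), 0.099) [ 0.0014 -0.0005  0.0009]
```

View pics/s6.png

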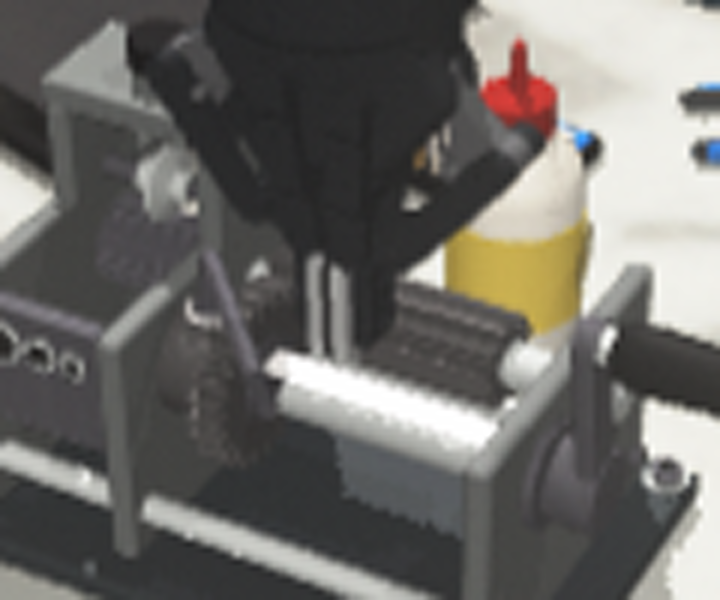

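The closed finger pair ends at about (340,355), right of the key arm, which runs (205,255)-(265,405). I'll check the tip height by casting the ray.

```bash
python3 - <<'E'
from h import *
for px in((315,350),(340,357),(375,345)):
    o,d=ray("side",(210+px[0]/6,170+px[1]/6))
    for x in(-.03,-.0195,-.009):
        k=(W(x,0,0)-o)@ex/(d@ex); print(px,M(o+k*d))
E
```

```text
(315, 350) [-0.03   -0.0065  0.1265]
(315, 350) [-0.0195  0.0003  0.1168]
(315, 350) [-0.009   0.0071  0.1071]
(340, 357) [-0.03   -0.0156  0.1273]
(340, 357) [-0.0195 -0.009   0.1176]
(340, 357) [-0.009  -0.0024  0.1079]
(375, 345) [-0.03   -0.0283  0.1369]
(375, 345) [-0.0195 -0.0219  0.1274]
(375, 345) [-0.009  -0.0156  0.1179]
```

Reading the near face edge puts the tip up to 27 mm above the TCP, so I'll lower 13 mm to be sure of engaging the arm. Then the first part of the arc.

Emit:
jog_arm(
  rows=[
    [0.005,0,0,0,0,0,0],
    [0.01,0,0,0,0,0,0],
    [0.013,0,0.001,0,0,0,0],
    [0.013,0,0.001,0,0,0,0],
  ],
)

```text
time: 17.9
tool_pos: [0.505, 0.2125, 0.0869]
tcp_rot: [1.813, 0.667, -1.811]
wrist_force: [-0.2, 0.3, -0.6]
width: -0.001
```

Emit:
jog_arm(
  rows=[
    [0,-0.003,0.004,0,0,0,0],
    [0,-0.007,0.007,0,0,0,0],
    [0,-0.01,0.013,0,0,0,0],
    [0,-0.014,0.019,0,0,0,0],
    [0,-0.0185,0.024,0,0,0,0],
    [0,-0.0237,0.029,0,0,0,0],
    [0,-0.03,0.033,0,0,0,0],
    [0,-0.0363,0.037,0,0,0,0],
    [0,-0.0432,0.04,0,0,0,0],
  ],
)

```text
time: 18.8
tool_pos: [0.4459, 0.2195, 0.0868]
tcp_rot: [1.813, 0.667, -1.811]
wrist_force: [3.1, -0.4, -0.3]
width: 0.002
```

```bash
python3 - <<'E'
from h import *
import cv2
show([(*kp(d),.087) for d in(179,167,155,143,131)],ory(-1)); snap("e5",(170,290,170,330))
cv2.imwrite("pics/s7.png",imaging.read_camera("side")[170:270,210:330])
E
```

```text
t 18.8 M [-0.0617  0.0331  0.0868] F [ 3.1053 -0.3735 -0.2539] w 0.002416531109125816
rot [ 0.0004 -0.0009 -0.0002]
(np.float64(-0.06227311149896934), np.float64(0.040394518506154525), 0.087) [-0.0002 -0.0073  0.0006]
(np.float64(-0.06449184237919976), np.float64(0.051770652566679426), 0.087) [-0.0002 -0.0186  0.0028]
(np.float64(-0.06440289460849179), np.float64(0.06409204496669653), 0.087) [-0.0002 -0.031   0.0027]
(np.float64(-0.061553042258993884), np.float64(0.07683804276481385), 0.087) [-0.0002 -0.0437 -0.0001]
(np.float64(-0.05564198304018033), np.float64(0.08928196766500213), 0.087) [-0.0002 -0.0562 -0.006 ]
```

View pics/e5.png

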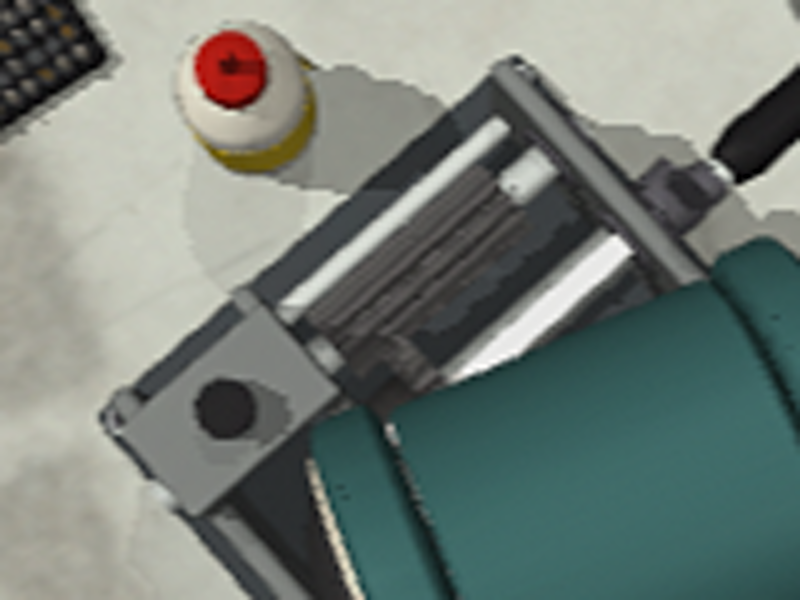

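The arm hides the key here (last viewing), but the wrist force of about 3 N matches the key's resistance, so I'll continue along the arc.

Emit:
jog_arm(
  rows=[
    [0,-0.0073,0.0006,0,0,0,0],
    [0,-0.013,0.002,0,0,0,0],
    [0,-0.0186,0.003,0,0,0,0],
    [0,-0.0248,0.003,0,0,0,0],
    [0,-0.031,0.0027,0,0,0,0],
    [0,-0.0373,0.0015,0,0,0,0],
    [0,-0.0437,0,0,0,0,0],
    [0,-0.05,-0.003,0,0,0,0],
    [0,-0.056,-0.006,0,0,0,0],
  ],
)

```text
time: 19.85
tool_pos: [0.4129, 0.2664, 0.0863]
tcp_rot: [1.81, 0.668, -1.813]
wrist_force: [0.6, -1.7, -1.0]
width: 0.001
```

```bash
python3 - <<'E'
from h import *
show([(*kp(d),.087) for d in(131,125,119,113,107,102,98)],ory(-1)); F=monitor.read_state()["wrist_force"];print(F@ex,F@ey)
E
```

```text
t 19.85 M [-0.0564  0.0902  0.0863] F [ 0.5929 -1.6697 -1.0005] w 0.0010868956082857493
rot [0.0012 0.0014 0.001 ]
(np.float64(-0.05564198304018033), np.float64(0.08928196766500213), 0.087) [-0.0007  0.001  -0.0007]
(np.float64(-0.05150830801003142), np.float64(0.0951215189541587), 0.087) [-0.0007 -0.0049 -0.0049]
(np.float64(-0.046608924154990475), np.float64(0.10055220367055902), 0.087) [-0.0007 -0.0103 -0.0098]
(np.float64(-0.04098317426641801), np.float64(0.10545801803470438), 0.087) [-0.0007 -0.0152 -0.0154]
(np.float64(-0.03469042048231136), np.float64(0.10972696300805865), 0.087) [-0.0007 -0.0195 -0.0217]
(np.float64(-0.028993255829929503), np.float64(0.11272241011080268), 0.087) [-0.0007 -0.0225 -0.0274]
(np.float64(-0.02417811860622001), np.float64(0.11471129652570275), 0.087) [-0.0007 -0.0244 -0.0322]
-0.6304615543195651 -1.6558391350251231
```

Emit:
jog_arm(
  rows=[
    [-0.0007,-0.0025,-0.0025,0,0,0,0],
    [-0.0007,-0.005,-0.005,0,0,0,0],
    [-0.0007,-0.0077,-0.0075,0,0,0,0],
    [-0.0007,-0.0103,-0.01,0,0,0,0],
    [-0.0007,-0.0128,-0.0127,0,0,0,0],
    [-0.0007,-0.0152,-0.0154,0,0,0,0],
  ],
)

```text
time: 20.45
tool_pos: [0.4147, 0.2879, 0.0869]
tcp_rot: [1.81, 0.668, -1.814]
wrist_force: [1.2, -3.1, -0.5]
width: 0.0
```

```bash
python3 - <<'E'
from h import *
show([(*kp(d),.087) for d in(107,102,98,94)],ory(-1)); F=monitor.read_state()["wrist_force"];print(F@ex,F@ey)
E
```

```text
t 20.45 M [-0.0411  0.1054  0.0869] F [ 1.1781 -3.0557 -0.5472] w 7.884894893756519e-05
rot [0.0011 0.002  0.0007]
(np.float64(-0.03469042048231136), np.float64(0.10972696300805865), 0.087) [-0.0001 -0.0043 -0.0064]
(np.float64(-0.028993255829929503), np.float64(0.11272241011080268), 0.087) [-0.0001 -0.0073 -0.0121]
(np.float64(-0.02417811860622001), np.float64(0.11471129652570275), 0.087) [-0.0002 -0.0093 -0.0169]
(np.float64(-0.0191686930572343), np.float64(0.11631099208641656), 0.087) [-0.0002 -0.0109 -0.0219]
-1.0828976315022414 -3.0906916255978936
```

Emit:
jog_arm(
  rows=[
    [0,-0.0005,-0.003,0,0,0,0],
    [0,-0.001,-0.006,0,0,0,0],
    [0,-0.0015,-0.009,0,0,0,0],
  ],
)

```text
time: 20.75
tool_pos: [0.4201, 0.2951, 0.0867]
tcp_rot: [1.809, 0.668, -1.815]
wrist_force: [-2.7, -1.4, 0.1]
width: 0.001
```

Emit:
jog_arm(
  rows=[
    [0,0,-0.002,0,0,0,0],
    [0,0,-0.004,0,0,0,0],
    [0,0,-0.006,0,0,0,0],
  ],
)

```text
time: 21.05
tool_pos: [0.4225, 0.2978, 0.0861]
tcp_rot: [1.803, 0.667, -1.82]
wrist_force: [-9.1, -6.1, 5.9]
width: -0.002
```

```bash
python3 - <<'E'
from h import *
show([(*kp(d),.087) for d in(102,98)],ory(-1)); F=monitor.read_state()["wrist_force"];print(F@ex,F@ey)
E
```

```text
t 21.05 M [-0.0287  0.1079  0.0861] F [-9.1422 -6.1258  5.8991] w -0.0021190015332104182
rot [0.0012 0.0087 0.0025]
(np.float64(-0.028993255829929503), np.float64(0.11272241011080268), 0.087) [-0.0009 -0.0048  0.0003]
(np.float64(-0.02417811860622001), np.float64(0.11471129652570275), 0.087) [-0.0009 -0.0068 -0.0045]
-10.932551045185757 1.2589373937301713
```

The force is now 11 N along -x at TCP x=-29 mm, where geometry predicts the key's 105° stop. One more firm press, then check.

Emit:
jog_arm(
  rows=[
    [0,0,-0.002,0,0,0,0],
    [0,0,-0.004,0,0,0,0],
    [0,0,-0.005,0,0,0,0],
    [0,0,-0.005,0,0,0,0],
    [0,0,-0.005,0,0,0,0],
  ],
)

```text
time: 21.55
tool_pos: [0.4224, 0.298, 0.0856]
tcp_rot: [1.792, 0.664, -1.828]
wrist_force: [-11.8, -10.0, 10.3]
width: -0.002
```

```bash
python3 - <<'E'
from h import *
show([(-.06,.1,.087),(-.08,.095,.24)],ory(-1)); F=monitor.read_state()["wrist_force"];print(F@ex,F@ey)
E
```

```text
t 21.55 M [-0.0286  0.1081  0.0856] F [-11.8147 -10.0252  10.2682] w -0.0018203357776966106
rot [0.0016 0.0191 0.003 ]
(-0.06, 0.1, 0.087) [-0.0009  0.0081  0.0314]
(-0.08, 0.095, 0.24) [-0.1535  0.0126  0.0544]
-15.49489333099281 0.021032742253333892
```

It's a firm stop: 15 N with no travel. I'll retreat clear and measure the final state.

Emit:
jog_arm(
  rows=[
    [0,0.003,0.01,0,0,0,0],
    [0,0.006,0.02,0,0,0,0],
    [-0.001,0.008,0.031,0,0,0,0],
    [-0.04,0.01,0.04,0,0,0,0],
    [-0.08,0.01,0.05,0,0,0,0],
    [-0.12,0.012,0.054,0,0,0,0],
    [-0.155,0.0,0.06,0,0,0,0],
    [-0.16,-0.045,0.065,0,0,0,0],
    [-0.16,-0.09,0.07,0,0,0,0],
    [-0.16,-0.135,0.07,0,0,0,0],
    [-0.16,-0.18,0.07,0,0,0,0],
    [-0.16,-0.225,0.07,0,0,0,0],
    [-0.16,-0.24,0.07,0,0,0,0],
    [-0.16,-0.24,0.07,0,0,0,0],
  ],
)

```text
time: 22.95
tool_pos: [0.2149, 0.4378, 0.2477]
tcp_rot: [1.79, 0.667, -1.826]
wrist_force: [0.6, -0.3, 0.6]
width: 0.002
```

```bash
python3 - <<'E'
from h import *
import cv2
show([],ory(-1)); snap("e6")
a=cv2.imread("pics/e6.png")
g=cv2.matchTemplate(a,cv2.imread("pics/topz.png")[325:365,345:375],cv2.TM_CCOEFF_NORMED)
_,c,_,l=cv2.minMaxLoc(g);print("screw",c,l, M(onz("top",z4(l[0]+22,l[1]+19),.124)))
# key arm: intensity profile on arcs about the screw axis, before/after difference
b=cv2.imread("pics/topz.png")
for r in(.03,.045,.06,.07,.08):
    v=[]
    for d in range(80,250,1):
        t=np.radians(d);p=(proj("top",W(r*np.cos(t),.0555+r*np.sin(t),.124))-[170,160])*4
        q=np.array(p).round().astype(int); v.append(np.abs(a[q[1],q[0]].astype(int)-b[q[1],q[0]]).sum())
    v=np.array(v); k=[80+i for i in np.argsort(-v)[:12]]; print(r,sorted(k),v.max())
# handle axis from dark pixels
for n in("top",):
    im=imaging.read_camera(n); box=im[165:225,310:370]
    m=(box.max(2)<40).astype(np.uint8); nl,lab,st,ce=cv2.connectedComponentsWithStats(m)
    for i in np.argsort(-st[1:,4])[:3]+1: 
        ys,xs=np.where(lab==i); print(st[i],ce[i]+[310,165],M(onz(n,ce[i]+[310,165],.143)), cv2.fitLine(np.c_[xs,ys].astype(np.float32),2,0,.01,.01).ravel())
E
```

```text
t 22.95 M [-0.0961  0.349   0.2477] F [ 0.6019 -0.339   0.588 ] w 0.0021261651134752675
rot [0.0049 0.0183 0.0034]
screw 0.8458580374717712 (304, 361) [-0.0005  0.0561  0.124 ]
0.03 [np.int64(102), np.int64(103), np.int64(104), np.int64(105), np.int64(106), np.int64(107), np.int64(108), np.int64(200), np.int64(201), np.int64(202), np.int64(223), np.int64(224)] 149
0.045 [np.int64(104), np.int64(105), np.int64(106), np.int64(107), np.int64(108), np.int64(229), np.int64(230), np.int64(231), np.int64(232), np.int64(242), np.int64(243), np.int64(249)] 189
0.06 [np.int64(104), np.int64(105), np.int64(106), np.int64(107), np.int64(108), np.int64(240), np.int64(241), np.int64(242), np.int64(243), np.int64(245), np.int64(246), np.int64(249)] 192
0.07 [np.int64(105), np.int64(106), np.int64(107), np.int64(108), np.int64(109), np.int64(119), np.int64(120), np.int64(240), np.int64(242), np.int64(243), np.int64(244), np.int64(245)] 214
0.08 [np.int64(108), np.int64(109), np.int64(210), np.int64(211), np.int64(212), np.int64(213), np.int64(214), np.int64(215), np.int64(216), np.int64(217), np.int64(239), np.int64(240)] 187
[  2  12  31  29 345] [327.7594 190.9768] [-0.0009 -0.1302  0.143 ] [ 0.7439 -0.6683 17.7594 25.9768]
[49 16  6  1  6] [361.5 181. ] [-0.0274 -0.1923  0.143 ] [ 1.   0.  51.5 16. ]
[43  5  1  2  2] [353.  170.5] [-0.0018 -0.1933  0.143 ] [-0.   1.  43.   5.5]
```

The key is at about 106°, which is 2.34 rad (tight). The screw is unmoved at the home position, the crank offset is -0.9 mm (about -0.01 rad), and the robot is clear. Handing in.

```bash
python3 -c "
from workcell import finish_job
print(finish_job())"
```

```text
the job is handed in; nothing more can be done
None
```

The gear is home, the crank is upright, and the setscrew is tight on the flat. I handed the job in at about 23 s, and `finish_job` gave no verdict.

**What I did:**
- **Gear:** I pushed it along the shaft with the closed fingers until it stopped moving and the force rose from 6 to 14 N.
- **Crank:** I gripped the handle and carried it round to upright.
- **Hex key:** I swung it clockwise to a firm stop, 15 N with no further travel. I then backed the robot clear.

**Last checks (top camera, measured numerically):**

| Item | Measured | Needed |
|---|---|---|
| Key arm direction | about 106°, about 2.34 rad | 2.25 rad or more |
| Screw position along shaft | y 56 mm, unchanged since the gear reached its stop | 55 mm nominal, within 2 mm |
| Crank | about -0.01 rad | within 0.15 rad |
| Wrist force after retreat | under 1 N | robot touching nothing |

**What disagreed or went unchecked:**
- **Finger length:** The shut fingertips turned out 16–27 mm shorter than the stated TCP. My first gear push passed over the gear without touching it, so I lowered the tool and repeated it.
- **Crank reading:** An earlier, rougher reading before I swung the key gave about -0.05 rad. That is also within tolerance.
- **Dish and bottle:** I did not measure them again at the end. No unexpected contact forces showed up. The bottle looked unmoved in the last picture I viewed, taken partway through the key swing, but the dish was out of that frame.

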